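# Press the green price holder home behind the lip of the mug display

### The job

In the mug shop, take the green price holder out of its wooden stand, slip its blade down behind the metal lip into the open pocket at the middle of the display riser's label rail, and push it down against the sprung ledge until it is fully home at the stop. The spring lifts it again if you let go, so finish while still gripping it or pushing on it, keeping it upright and pressed fully home, because a colleague will lock it from below. Leave the orange holder and the two mugs on the riser where they are.

Things in the scene. Friction and masses are not known exactly. Their poses are not given: they have to be found in the camera images.
- green_holder: Loose green plastic price holder, 50-100 g, upright in either slot of the stand. Origin: centre of underside; z up, y along width, x through thickness; both faces alike (paper label), may go in either way round. Foot 62 wide (y) x 4 thick (x) x 6 high; blade 70 x 8 from height 6 to 62; grip tab 30 (y) x 12 (x) from height 62 to 96, centred, to be gripped from above.
- orange_holder: Orange holder of the same shape and size, in the other slot of the stand; stays where it is. Origin and axes as for the green one.
- stand: Fixed dark wooden stand, 136 (x) x 94 (y) x 30 high, no moving parts. Origin: centre of its underside, on the counter; z up. Two slots 10 wide (x) and 74 long (y), 24 deep, at x = -40 mm and +40 mm, y = 0; a holder's underside stands 6 mm above the counter in a slot.
- riser: Fixed wooden display riser, 150 deep (x) x 300 wide (y), shelf top 60 above the counter. Origin: on the counter, 65.5 mm on its -x side of the pocket; z up, x points to the customer (away from the robot), where the aluminium label rail with its lip (top 53 high) runs along the edge; white filler strips (top 44 high) close the rail either side of the pocket.
- pocket (a point): Centre of the mouth of the open pocket between shelf edge and lip, mid rail, 54 above the counter; axes as the riser. Pocket 11 wide (x), 80 long (y); both long edges bevelled outward over the top 9 mm to about 23 wide. In it a red sprung ledge, its top 26 below this point when free, 34 when pressed to its stop: home is the holder's underside 34 below this point.
- ledge (a joint): How far the red sprung ledge in the pocket is pressed down, in m: 0 free (up), 0.008 at the hard stop. It resists with about 4 N at first contact, rising to about 10 N at the stop, and springs back when let go.
- left_mug: Green waisted ceramic mug, 87 mm across the rim, 85 high, handle sticking out 71 mm from its axis, standing on the riser's left end (riser +y), centre about 105 mm from the pocket's middle along y. Origin: centre of its underside; z up.
- right_mug: The same kind of mug on the riser's right end (riser -y). Origin: centre of its underside; z up.

How it is judged:
On the way, in this order (a step that is already met when the one before it is completed fails the run):
1. the green holder is gripped and lifted clear of its stand (z of green_holder in the frame of stand above 0.045 m and contact force between the fingers and green_holder above 1 N), for 0.1 s.
2. its blade is down behind the lip, in the pocket, upright (x of green_holder in the frame of pocket between -0.004 and 0.004 m and y of green_holder in the frame of pocket between -0.007 and 0.007 m and angle between green_holder's own z axis and vertical below 0.1 rad and angle between the x axis of green_holder and the x axis of riser, either way round below 0.15 rad and z of green_holder in the frame of pocket below -0.02 m), for 0.1 s.
At the end, for the whole second after the job is handed in: Green holder upright and square in the pocket (0.1, 0.15 rad; 4 mm across, 7 mm along), underside 31.8 mm or more below the mouth, ledge pressed 6.2 mm or more, fingers on it with over 3 N, it on the riser with over 4 N, still; orange holder moved under 20 mm, riser mugs under 30 mm (x of green_holder in the frame of pocket between -0.004 and 0.004 m and y of green_holder in the frame of pocket between -0.007 and 0.007 m and angle between green_holder's own z axis and vertical below 0.1 rad and angle between the x axis of green_holder and the x axis of riser, either way round below 0.15 rad and z of green_holder in the frame of pocket below -0.0318 m and value of joint ledge above 0.0062 m and contact force between the fingers and green_holder above 3 N and contact force between green_holder and riser above 4 N and linear speed of green_holder below 0.02 m/s and distance of orange_holder from where it was at the start of the episode below 0.02 m and distance of each of left_mug, right_mug from where it was at the start of the episode below 0.03 m); the arm keeps its last pose, push and grip.
It fails at once if the orange holder is pulled out or shifted by 20 mm (distance of orange_holder from where it was at the start of the episode above 0.02 m).
It fails at once if a mug on the riser is shoved by 30 mm or tipped over (distance of any of left_mug, right_mug from where it was at the start of the episode above 0.03 m or angle between any of left_mug, right_mug's own z axis and vertical above 0.5 rad).
It also fails if it takes over 40 s, if anything falls off the work surface, if the arm or the gripper's body presses on something with over 40 N, if the wrist force passes 120 N, or if a joint passes its speed limit or range.

### The arm

A 6-joint arm with a two-finger parallel gripper is mounted at the origin on the work surface. World frame = base frame: x ahead of the robot, y to its left, z up, the work surface at z = 0. Lengths are in m, angles in rad, forces in N, time in s.
With the tool pointing down it reaches from about 0.275 to 0.75 m from the base axis. Payload 10.2 kg.
Tool frame: the origin (TCP) lies midway between the tips of the shut fingers; the grasp point (between the pads) lies 19 mm behind it (env.hold_point_z is the distance from the TCP to the grasp point, in m); x points along the fingers, z is the direction in which the jaws open and shut, and the axes are right-handed (so a half turn about x gives the same grasp; the last joint's range is limited). The gripper opens to 85 mm and grips with 20 to 120 N. Pads are 22 mm wide; open, the fingers measure 114 mm over their backs; the gripper's body (76 mm by 85 mm) begins 54 mm behind the grasp point. The pads swing forward as they close: fully open they stand 13 mm farther back than shut.
Start: joints at [-0.223, 0.313, 1.498, -0, 1.331, -0.223], TCP at [0.525, -0, 0.191] pointing down, gripper open.
Joint ranges: [-2.94, 2.94], [-0.97, 2.17], [0.19, 2.56], [-1.23, 4.37], [0.02, 3.11], [-2.88, 2.88]. Speed limits (rad/s): [2.39, 2.39, 3.01, 3.14, 3.14, 3.14].

### API

Orientations are given as a unit quaternion [x, y, z, w].
In Python, from bench import env, kinematics, monitor, eyes, job gives the robot as it stands. The module is installed in compiled form; this text tells all that it offers. Calls block until the motion is done:
- env.reach(position, orientation): joint-space move of the TCP to a pose.
- env.movel(position, velocity=0.15, frame=None, guard=None): straight line of the TCP; frame=None keeps the orientation; velocity is the mean speed in m/s. With guard (N) it stops when the force on the tool has changed by that much, and returns True; else False.
- env.set_joints(angles): joint-space move.
- env.release() and env.close_gripper(effort=None): open the fingers fully, or close them until they stop; effort is the grip in N (None keeps the last).
- env.hold(seconds).
- kinematics.ik(position, orientation): joint angles nearest the present ones, or None.
- monitor.sense(): the state.
- eyes.grab_frame(name): name is "scene" or "side" or "wrist"; returns a dict with "frame" (420x560x3 uint8, red, green, blue), "mtx" (3x3 intrinsics, pixels), "view" (4x4, takes a point from world to camera coordinates). Camera axes: x right, y down, z forward; pixel columns grow to the right and rows downward; lengths in m; the calibration is good to about 2 mm. A picture is of the moment at which its call begins. There is no depth.
A pose or a line that the arm cannot do raises env.MotionError and nothing moves.
- job.hand_in(): hands the job in, once; it reports no verdict.
The state is a dict: "clock": time; "joints": joint angles; "qvel": joint speeds; "joint_efforts": joint torques, N m; "position": TCP position; "ee_rot": TCP orientation; "contact_force": force on the tool from outside, world axes, zero at the start; "ft_torque": the same for the moment, N m; "finger_gap": opening from 0.0 (shut) to 1.0 (fully open).
Only numpy, scipy, OpenCV 4.12 (cv2) and the standard library are available. Lean on these libraries where they do the work, as an engineer would, in place of code of your own. Each camera call takes 0.05 s, during which the arm holds its last target.

## Working session

There is one attempt and no reset: what is moved stays moved. The work goes in short steps, each a Python script; the robot and the scene stay as the last script left them, time stands still between calls to the robot, and variables do not carry over. Pictures are saved under pics/ and viewed, and the job is handed in when it is done.

```bash
mkdir -p pics; cat > h.py <<'E'
from bench import env, kinematics, monitor, eyes, job
import numpy as np, cv2
def snap(n,f):
    d=eyes.grab_frame(n); cv2.imwrite('pics/'+f+'.png',cv2.cvtColor(d['frame'],cv2.COLOR_RGB2BGR))
    np.savez('pics/'+f+'.npz',**{k:np.array(d[k]) for k in('frame','mtx','view')}); return d
def ray(d,u,v):
    V=d['view'];R=V[:3,:3];t=V[:3,3]
    c=-R.T@t; r=R.T@np.linalg.solve(d['mtx'],np.array([u,v,1.])); return c,r/np.linalg.norm(r)
def onplane(d,u,v,z):
    c,r=ray(d,u,v); return c+r*(z-c[2])/r[2]
def proj(d,p):
    q=d['view'][:3,:3]@np.array(p)+d['view'][:3,3]; q=d['mtx']@q; return q[:2]/q[2]
def tri(obs):
    A=np.zeros((3,3));b=np.zeros(3)
    for d,u,v in obs:
        c,r=ray(d,u,v);P=np.eye(3)-np.outer(r,r);A+=P;b+=P@c
    return np.linalg.solve(A,b)
E
python3 - <<'E'
from h import *
for n in('scene','side','wrist'):
    d=snap(n,n+'0'); print(n,ray(d,280,210))
s=monitor.sense();print(s['clock'],s['ee_rot'],s['finger_gap'])
E
```

```text
scene (array([0.97605982, 0.31768011, 0.6115511 ]), array([-0.56469754, -0.38272789, -0.73118811]))
side (array([0.18811708, 0.55884394, 0.5118779 ]), array([ 0.43952991, -0.69090485, -0.5739895 ]))
wrist (array([0.52406291, 0.07799699, 0.37407775]), array([-0.01201692, -0.31544873, -0.94886653]))
0.15 [6.49886893e-05 7.07428644e-01 7.67708758e-05 7.06784764e-01] 1.0010803586931907
```

View pics/scene0.png

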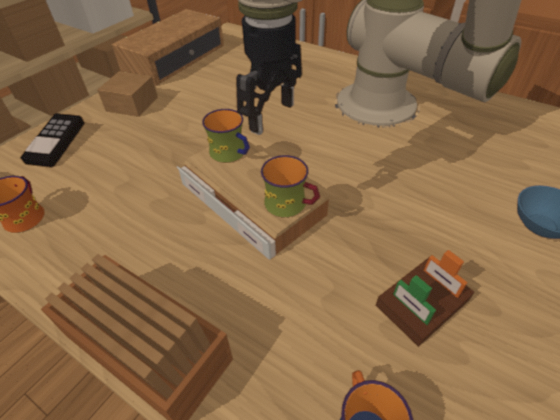

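View pics/side0.png

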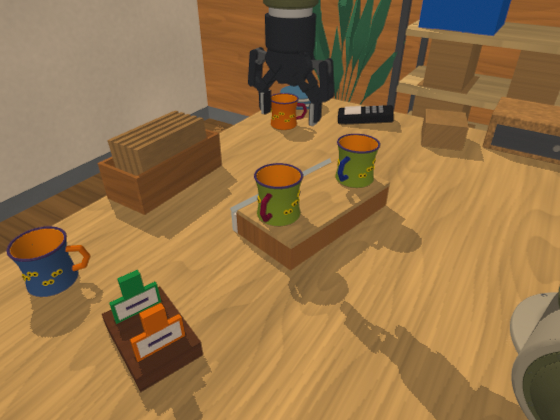

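View pics/wrist0.png

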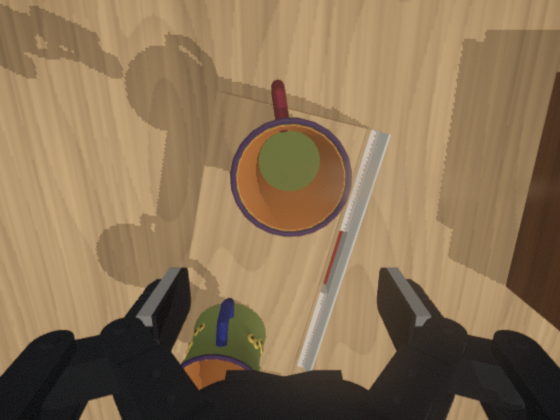

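The scene view shows the stand at about (425,297), with green at (415,300) and orange at (445,272). The riser is at about (250,200). The wrist view shows the red ledge running from (341,232) to (325,290) between the white strips. I'll zoom in next.

```bash
python3 - <<'E'
import cv2,numpy as np
def z(f,x0,y0,x1,y1,k): 
    im=cv2.imread(f'pics/{f}.png')[y0:y1,x0:x1]; return cv2.resize(im,None,fx=k,fy=k,interpolation=cv2.INTER_NEAREST)
a=z('scene0',370,240,480,350,3.6);b=z('side0',95,260,205,390,3.05)
a=cv2.resize(a,(396,396));b=cv2.resize(b,(396,468));c=np.zeros((468,792,3),np.uint8);c[:396,:396]=a;c[:,396:]=b
cv2.imwrite('pics/z1.png',c)
cv2.imwrite('pics/z2.png',z('wrist0',280,200,400,380,3.3))
d=z('scene0',170,150,340,260,4.5);cv2.imwrite('pics/z3.png',d)
E
```

```text
(no output)
```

View pics/z1.png

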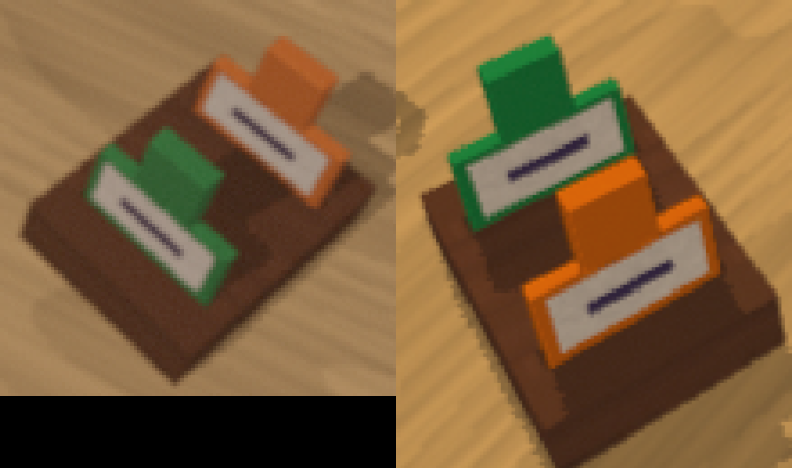

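View pics/z2.png

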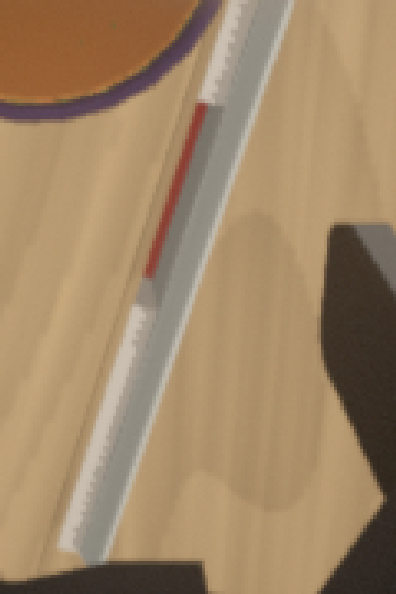

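View pics/z3.png

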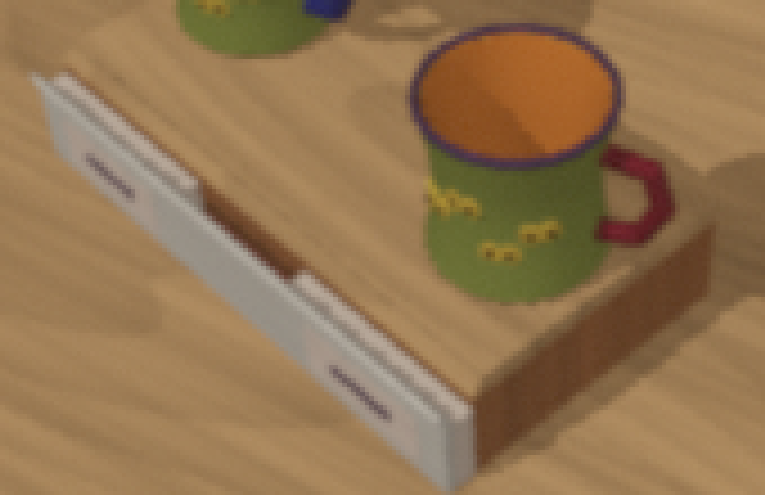

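```bash
python3 - <<'E'
from h import *
L=lambda f:dict(np.load(f'pics/{f}.npz'))
s,e,w=L('scene0'),L('side0'),L('wrist0')
print('green',onplane(s,421.7,283.9,.102),onplane(e,128.9,275.8,.102),tri([(s,421.7,283.9),(e,128.9,275.8)]))
# orange tab
so=(370+308/3.6,240+66/3.6); eo=(95+205/3.6,260+178/3.6)
print('orange',onplane(s,*so,.102),onplane(e,*eo,.102),tri([(s,*so),(e,*eo)]))
# tab front-top edge dir (long)
def sc(u,v):return (370+u/3.6,240+v/3.6)
def se(u,v):return (95+(u-396)/3.6,260+v/3.6)
print('tabdir s',onplane(s,*sc(223,172),.102)-onplane(s,*sc(161,128),.102),'e',onplane(e,*se(550,37),.102)-onplane(e,*se(479,66),.102))
# rail lip top outer edge in scene, z=.053
def s3(u,v):return(170+u/4.5,150+v/4.5)
a=onplane(s,*s3(33,78),.053);b=onplane(s,*s3(447,407),.053);print('lip scene',a,b,b-a,np.linalg.norm(b-a),(a+b)/2)
# wrist: red ends, at z .028 ; strip ends; lip
def wz(u,v):return(280+u/3.3,200+v/3.3)
for n,p,z in(('redtop',(207,103),.028),('redbot',(148,278),.028),('strip top end',(222,105),.044),('strip bot end',(147,307),.044),('lip outer bottom',(103,565),.053),('lip outer top',(294,0),.053)): print(n,onplane(w,*wz(*p),z))
a=onplane(w,*wz(103,562),.053);b=onplane(w,389,134,.053);print('lip w',a,b,b-a,np.linalg.norm(b-a),(a+b)/2)
E
```

```text
green [0.59657374 0.31642445 0.102     ] [0.59512946 0.31611958 0.102     ] [0.59586529 0.3160857  0.10128814]
orange [0.52176277 0.34602372 0.102     ] [0.52149118 0.34216555 0.102     ] [0.52129111 0.34434295 0.10253303]
tabdir s [0.00713776 0.02917827 0.        ] e [-0.01068493 -0.02599233  0.        ]
lip scene [ 0.55743336 -0.23790437  0.053     ] [0.61923608 0.05045828 0.053     ] [0.06180271 0.28836266 0.        ] 0.2949111671439841 [ 0.58833472 -0.09372304  0.053     ]
redtop [ 0.59159891 -0.06274215  0.028     ]
redbot [ 0.57374215 -0.13203787  0.028     ]
strip top end [ 0.5934952  -0.05695134  0.044     ]
strip bot end [ 0.57154103 -0.13401704  0.044     ]
lip outer bottom [ 0.55794383 -0.23986786  0.053     ]
lip outer top [ 0.61200415 -0.01789555  0.053     ]
lip w [ 0.5579076  -0.23845072  0.053     ] [0.62592661 0.04882547 0.053     ] [0.06801901 0.28727619 0.        ] 0.2952188970459518 [ 0.5919171  -0.09481263  0.053     ]
```

Both holders triangulate to z ≈ 0.102 and are 80 mm apart, which matches the sizes given; the stand yaw is about -20.5°. The lip length comes out at 0.295 m against 0.30 m, with a rail yaw of about -13° and a pocket near (0.58,-0.095). I'll take one closer wrist view over the pocket, then one over the holder.

```bash
cat >> h.py <<'E'
from scipy.spatial.transform import Rotation as R
Q=lambda yaw:(R.from_euler('z',yaw,degrees=True)*R.from_euler('y',90,degrees=True)).as_quat()
E
python3 - <<'E'
from h import *
env.reach([0.583,-0.10,0.20],Q(-13)); d=snap('wrist','w1'); print(monitor.sense()['position'],ray(d,280,210),proj(d,[.583,-.0955,.054]))
env.reach([0.596,0.316,0.19],Q(-20.5)); d=snap('wrist','w2'); s=monitor.sense();print(s['position'],s['clock'],ray(d,280,210),proj(d,[.596,.316,.102]))
E
```

```text
[ 0.5827075  -0.09949789  0.1997394 ] (array([ 0.59990488, -0.02441592,  0.38252315]), array([-0.08273483, -0.30459972, -0.94888037])) [283.4296253  176.79856189]
[0.59649303 0.31482545 0.19013898] 2.325 (array([0.62315725, 0.38798579, 0.37318953]), array([-0.12088038, -0.29207263, -0.94872626])) [283.26055493 195.39245218]
```

View pics/w1.png

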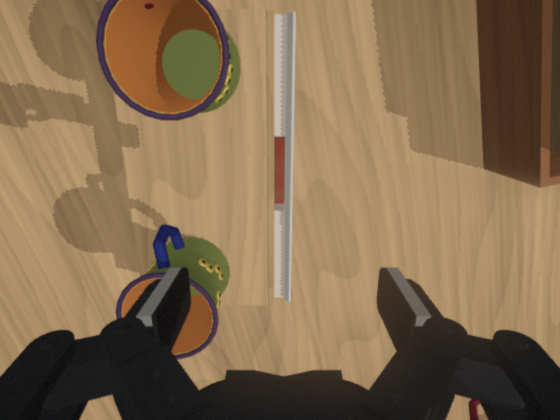

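View pics/w2.png

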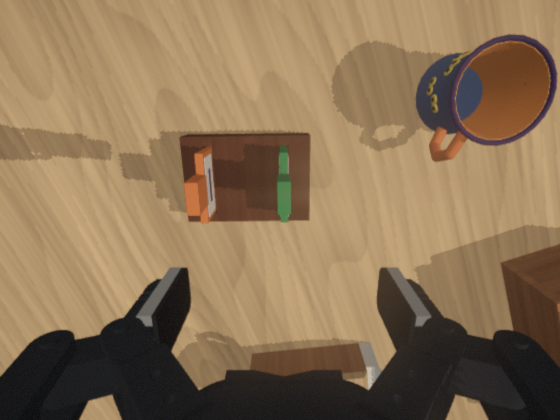

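The wrist views are well aligned. The stand edges are parallel to the image, with green at (284,195). The rail is nearly vertical at column 280, with the red ledge from (280,137) to (280,203). I'll measure with masks next.

```bash
python3 - <<'E'
from h import *
L=lambda f:dict(np.load(f'pics/{f}.npz'))
w1,w2=L('w1'),L('w2')
def hsv(d):return cv2.cvtColor(d['frame'],cv2.COLOR_RGB2HSV)
h=hsv(w2);m=cv2.inRange(h,(50,90,30),(85,255,255));m[:,:230]=0;m[:,340:]=0;m[260:]=0
ys,xs=np.nonzero(m);print('green bbox',xs.min(),xs.max(),ys.min(),ys.max())
for y in range(ys.min(),ys.max()+1,5):
    r=xs[ys==y];print(y,r.min(),r.max(),end='; ')
h=hsv(w1);m=cv2.inRange(h,(0,120,60),(8,255,255))|cv2.inRange(h,(172,120,60),(180,255,255));m[:,:255]=0;m[:,310:]=0
ys,xs=np.nonzero(m);print('\nred',xs.min(),xs.max(),ys.min(),ys.max())
for y in range(ys.min(),ys.max()+1,8):
    r=xs[ys==y];print(y,r.min(),r.max(),end='; ')
a=cv2.resize(w1['frame'][120:220,255:315],None,fx=6,fy=6,interpolation=0);b=cv2.resize(w2['frame'][135:235,255:315],None,fx=6,fy=6,interpolation=0)
cv2.imwrite('pics/z4.png',np.hstack([a,b])[:,:,::-1])
E
```

```text
green bbox 277 290 147 221
147 281 285; 152 280 286; 157 280 286; 162 280 286; 167 280 286; 172 280 286; 177 278 281; 182 277 289; 187 277 290; 192 278 289; 197 278 289; 202 278 290; 207 278 290; 212 278 290; 217 281 287; 
red 275 283 137 202
137 281 282; 145 276 283; 153 276 283; 161 276 283; 169 276 283; 177 276 283; 185 276 283; 193 276 283; 201 276 282;
```

View pics/z4.png

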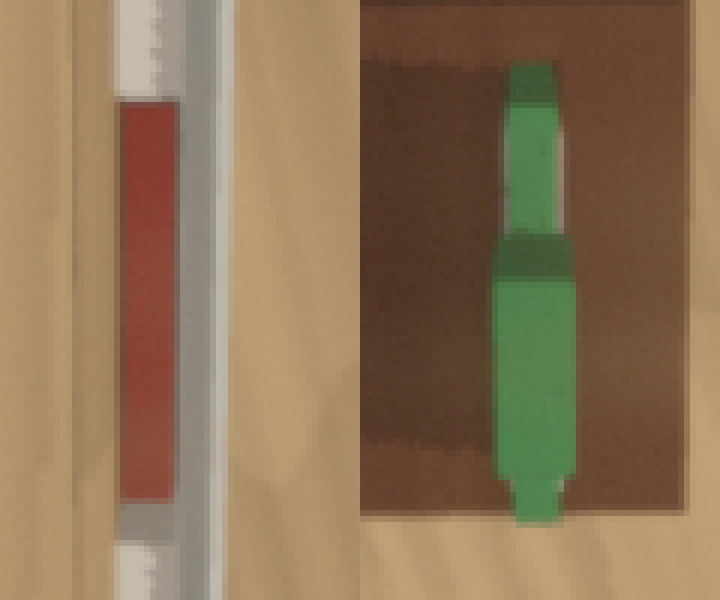

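```bash
python3 - <<'E'
from h import *
L=lambda f:dict(np.load(f'pics/{f}.npz'))
w1,w2=L('w1'),L('w2')
P=lambda d,c,r,x0,y0,z:onplane(d,x0+c/6-.5,y0+r/6-.5,z)
def fr(p,yaw):
    return R.from_euler('z',-yaw,degrees=True).apply(p)
a=P(w2,535-360,281,255,135,.102);b=P(w2,536-360,479,255,135,.102);print('tab',a,b,(a+b)/2,np.linalg.norm(a-b),np.degrees(np.arctan2(*(a-b)[:2])))
a=P(w2,493-360,400,255,135,.102);b=P(w2,576-360,400,255,135,.102);print('thick',np.linalg.norm(a-b),(a+b)/2)
a=P(w1,149,102,255,120,.044);b=P(w1,147,540,255,120,.044);print('strip ends',a,b,np.linalg.norm(a-b),(a+b)/2)
a=P(w1,118,300,255,120,.028);b=P(w1,178,300,255,120,.028);print('red width',np.linalg.norm(a-b),fr(a,-13),fr(b,-13))
a=P(w1,147.5,102,255,120,.028);b=P(w1,147.5,500,255,120,.028);print('red dir',np.degrees(np.arctan2(*(a-b)[:2])))
a=onplane(w1,296,12,.053);b=onplane(w1,289.5,301,.053);print('lip',a,b,np.linalg.norm(a-b),np.degrees(np.arctan2(*(a-b)[:2])),(a+b)/2,fr((a+b)/2,-13))
E
```

```text
tab [0.60072969 0.32758546 0.102     ] [0.59034449 0.2995258  0.102     ] [0.59553709 0.31355563 0.102     ] 0.02991984406426715 20.31009339227333
thick 0.012081286507010087 [0.5944195  0.31099773 0.102     ]
strip ends [ 0.58792263 -0.055696    0.044     ] [ 0.56945045 -0.13227326  0.044     ] 0.07877371869022586 [ 0.57868654 -0.09398463  0.044     ]
red width 0.011069085177235984 [0.57925976 0.04056248 0.028     ] [0.59032883 0.04055062 0.028     ]
red dir 13.309048749409031
lip [0.6278756  0.04808555 0.053     ] [ 0.55617621 -0.24260028  0.053     ] 0.29939782619580957 13.855772248623438 [ 0.59202591 -0.09725736  0.053     ] [0.59873047 0.03841219 0.053     ]
```

Checks agree:
- **Tab:** 29.9 × 12.1 mm, against 30 × 12.
- **Pocket:** 11.07 mm wide, against 11.
- **Strip gap:** 78.8 mm, against 80.
- **Lip:** 299.4 mm, against 300.

Now the grasp.

```bash
python3 - <<'E'
from h import *
env.movel([0.5955,0.3137,0.13],0.15,Q(-20.3))
print(env.movel([0.5955,0.3137,0.073],0.06,guard=15))
p=lambda:print({k:np.round(v,4) for k,v in monitor.sense().items() if k in('position','contact_force','finger_gap','clock','ft_torque')})
p(); env.close_gripper(60); p(); env.hold(0.3); p()
print(env.movel([0.5955,0.3137,0.16],0.06)); env.hold(.2);p()
snap('wrist','w3');snap('scene','s3')
E
```

```text
False
{'clock': np.float64(3.975), 'position': array([0.5958, 0.3138, 0.0735]), 'contact_force': array([0.3752, 0.099 , 0.3004]), 'ft_torque': array([ 0.0435, -0.0351,  0.0177]), 'finger_gap': np.float64(0.9968)}
{'clock': np.float64(4.7417), 'position': array([0.5955, 0.3137, 0.073 ]), 'contact_force': array([ 0.8875, -0.8928,  0.1449]), 'ft_torque': array([ 0.0486, -0.0093, -0.0754]), 'finger_gap': np.float64(-0.0071)}
{'clock': np.float64(5.0417), 'position': array([0.5955, 0.3137, 0.073 ]), 'contact_force': array([-1.000e-04,  2.234e-01, -1.889e-01]), 'ft_torque': array([-0.0466,  0.0157, -0.0227]), 'finger_gap': np.float64(0.0013)}
False
{'clock': np.float64(6.8417), 'position': array([0.5955, 0.3137, 0.1598]), 'contact_force': array([ 0.2601, -0.1069,  0.4683]), 'ft_torque': array([ 0.0142,  0.0108, -0.0285]), 'finger_gap': np.float64(-0.0028)}
```

View pics/w3.png

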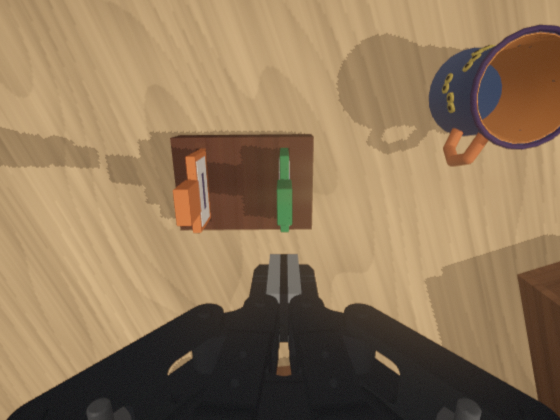

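View pics/s3.png

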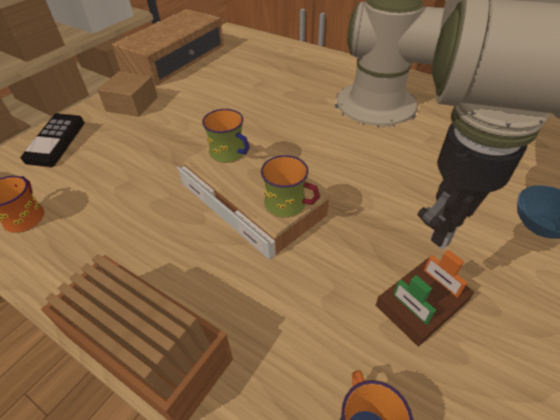

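The fingers shut on nothing: the gap is 0 and green is still in the stand at (285,205). I'll compare where the fingertips appear with where the TCP projects.

```bash
python3 - <<'E'
from h import *
s=monitor.sense(); p=s['position'];print(p,R.from_quat(s['ee_rot']).as_matrix().round(3),env.hold_point_z,s['joints'])
d=snap('side','e3');print('side',proj(d,p));
L=lambda f:dict(np.load(f'pics/{f}.npz'))
print('scene',proj(L('s3'),p),'wrist',proj(L('w3'),p), 'green tab wrist',proj(L('w3'),[.5955,.3137,.102]))
a=cv2.resize(L('s3')['frame'][190:330,380:500],None,fx=4,fy=4);b=cv2.resize(d['frame'][180:320,60:140+40],None,fx=4,fy=4)
cv2.imwrite('pics/z5.png',np.hstack([a,b])[:,:790,::-1])
E
```

```text
[0.59547426 0.3136944  0.15991786] [[-0.     0.347  0.938]
 [-0.     0.938 -0.347]
 [-1.    -0.    -0.   ]] 0.0187 [3.11187483e-01 6.73304098e-01 1.02543299e+00 4.81418592e-08
 1.44298126e+00 6.65467472e-01]
side [121.08389612 243.03075722]
scene [430.22202936 260.12279819] wrist [284.4997212  236.13723675] green tab wrist [284.31614438 206.96986785]
```

View pics/e3.png

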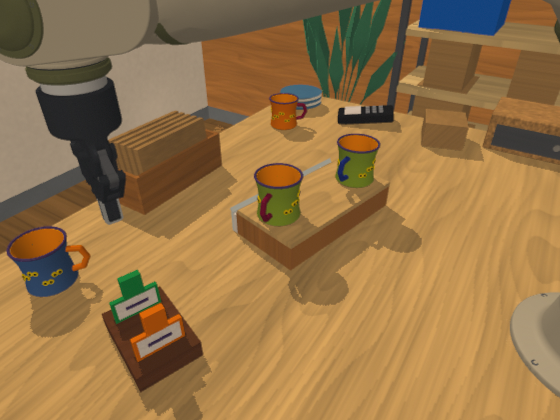

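View pics/z5.png

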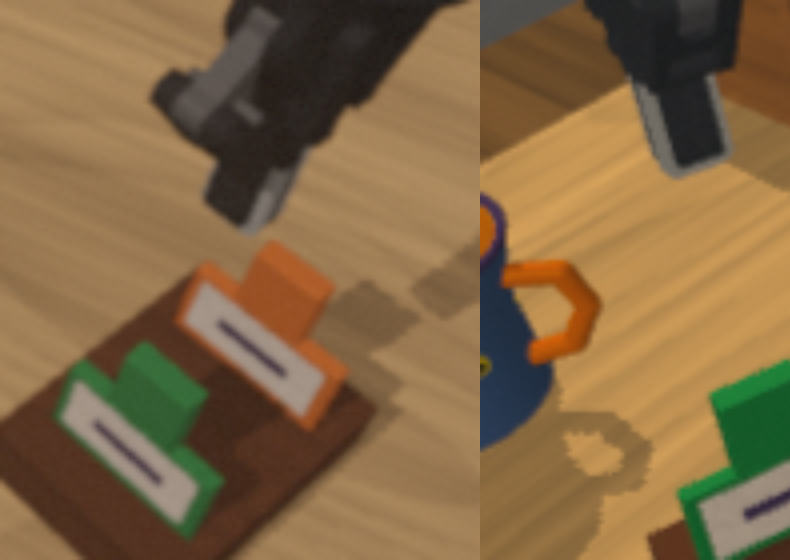

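```bash
python3 - <<'E'
from h import *
L=lambda f:dict(np.load(f'pics/{f}.npz'))
s,e,w=L('s3'),L('e3'),L('w3')
o=[(s,380+262/4,190+222/4),(e,60+(700-480)/4,180+165/4),(w,285,256)]
print(tri(o),tri(o[:2]),tri(o[1:]),[proj(d,tri(o))-np.array([u,v]) for d,u,v in o])
for z in(.18,.19,.2): print(z,proj(w,[.5955,.3137,z]),proj(s,[.5955,.3137,z]),proj(e,[.5955,.3137,z]))
E
```

```text
[0.59475473 0.31930422 0.19854851] [0.59181675 0.32000831 0.19870661] [0.59642891 0.31503542 0.19464296] [array([-3.33447574, -0.93056362]), array([-3.77842873,  0.85924369]), array([-5.59771122,  1.54765351])]
0.18 [284.64401801 250.4144067 ] [434.0693679  251.53954641] [117.68605127 231.14497497]
0.19 [284.70683396 258.73776618] [436.06561996 247.08081113] [115.94810211 225.03830953]
0.2 [284.77712781 268.0519757 ] [438.11766617 242.49745666] [114.17259669 218.79968193]
```

```bash
python3 - <<'E'
from h import *
L=lambda f:dict(np.load(f'pics/{f}.npz'))
s,e,w=L('s3'),L('e3'),L('w3')
x=np.array([.938,-.347]);y=np.array([.347,.938]);c=np.array([.5955,.3137])
for t in(.008,.0145):
  for z in(.18,.185,.19,.195,.2):
    f=lambda d,a,b:proj(d,[*(c+a*x+b*y),z]).round(1)
    print(t,z,'scene edge',f(s,t,-.011),f(s,t,.011),'side edge',f(e,-t,.011),f(e,-t,-.011),'wrist',f(w,-t,.011),f(w,t,.011))
print('obs scene',380+207/4,190+200/4,380+250/4,190+232/4,'side',60+195/4,180+178/4,60+250/4,180+161/4,'wrist 270..300,255')
E
python3 - <<'E'
import cv2
a=cv2.imread('pics/w3.png')[230:340,230:340];b=cv2.imread('pics/e3.png')[140:250,70:180]
import numpy as np;cv2.imwrite('pics/z6.png',cv2.resize(np.hstack([a,b]),None,fx=3.6,fy=3.6,interpolation=0))
E
```

```text
0.008 0.18 scene edge [423.8 249.3] [436.9 259.7] side edge [111.3 237.4] [128.2 231. ] wrist [269.9 231.9] [299.4 231.9]
0.008 0.185 scene edge [424.7 247.1] [438.  257.5] side edge [110.4 234.4] [127.4 228. ] wrist [269.5 235.5] [299.9 235.5]
0.008 0.19 scene edge [425.7 244.8] [439.  255.2] side edge [109.5 231.3] [126.6 224.9] wrist [269.1 239.3] [300.4 239.3]
0.008 0.195 scene edge [426.6 242.5] [440.1 253. ] side edge [108.5 228.1] [125.7 221.8] wrist [268.7 243.4] [300.9 243.4]
0.008 0.2 scene edge [427.6 240.2] [441.2 250.7] side edge [107.6 225. ] [124.9 218.7] wrist [268.2 247.7] [301.4 247.7]
0.0145 0.18 scene edge [420.7 251.6] [433.9 262.1] side edge [113.1 240. ] [130.  233.5] wrist [257.8 231.9] [311.5 231.9]
0.0145 0.185 scene edge [421.6 249.4] [434.9 259.9] side edge [112.1 236.9] [129.2 230.4] wrist [257.1 235.5] [312.2 235.5]
0.0145 0.19 scene edge [422.6 247.1] [435.9 257.6] side edge [111.2 233.8] [128.4 227.3] wrist [256.4 239.3] [313.1 239.3]
0.0145 0.195 scene edge [423.5 244.8] [436.9 255.4] side edge [110.3 230.6] [127.6 224.2] wrist [255.6 243.4] [313.9 243.4]
0.0145 0.2 scene edge [424.4 242.5] [438.  253.1] side edge [109.3 227.5] [126.7 221.1] wrist [254.7 247.7] [314.9 247.7]
obs scene 431.75 240.0 442.5 248.0 side 108.75 224.5 122.5 220.25 wrist 270..300,255
```

View pics/z6.png

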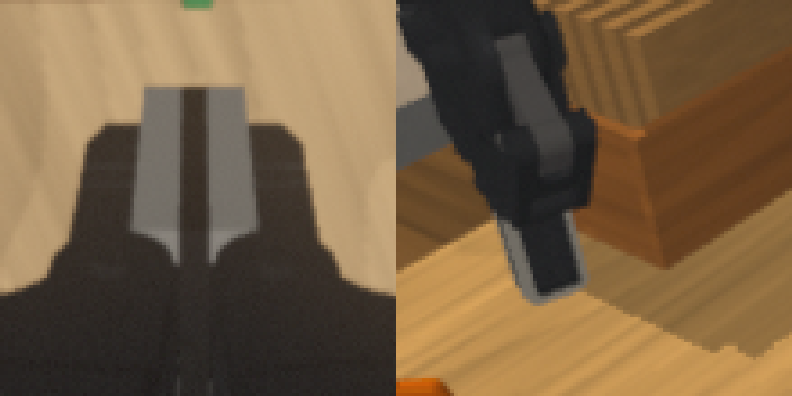

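Fingertips triangulate to z ≈ 0.20 while the reported TCP is at 0.160. So the real tips sit about 40 mm above the reported TCP, which is why the fingers closed above the tab. I'll confirm with a light guarded touch of the shut tips on the tab top, which is known to be at 0.102.

```bash
python3 - <<'E'
from h import *
p=lambda:print({k:np.round(v,4) for k,v in monitor.sense().items() if k in('position','contact_force','finger_gap','clock')})
print(env.movel([0.5955,0.3137,0.078],0.12)); env.hold(.15); p()
print(env.movel([0.5955,0.3137,0.045],0.02,guard=5)); p()
snap('side','e4')
z=monitor.sense()['position'][2]
env.movel([0.5955,0.3137,z+.06],0.12);p()
E
```

```text
False
{'clock': np.float64(7.975), 'position': array([0.5959, 0.3138, 0.079 ]), 'contact_force': array([-0.0888, -0.7781, -0.6352]), 'finger_gap': np.float64(0.0003)}
True
{'clock': np.float64(8.875), 'position': array([0.5957, 0.3137, 0.0623]), 'contact_force': array([-0.6904, -0.3582,  4.7388]), 'finger_gap': np.float64(0.0003)}
{'clock': np.float64(9.5833), 'position': array([0.595 , 0.3135, 0.1213]), 'contact_force': array([-0.4141, -0.4524, -0.3368]), 'finger_gap': np.float64(-0.0015)}
```

View pics/e4.png

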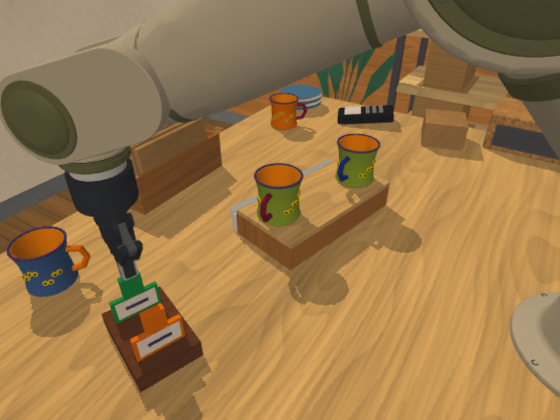

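The touch at a reported 0.0623 gives an offset of 0.040 m, and the side view shows the tips centred on the tab at (130,278). I'll redo the grasp with that correction.

```bash
python3 - <<'E'
from h import *
p=lambda:print({k:np.round(v,4) for k,v in monitor.sense().items() if k in('position','contact_force','finger_gap','clock')})
env.release()
print(env.movel([0.5955,0.3137,0.034],0.08,guard=12)); p()
env.close_gripper(60); env.hold(.2); p()
if monitor.sense()['finger_gap']>.05:
    env.movel([0.5955,0.3137,0.15],0.10); env.hold(.2);p()
snap('wrist','w5');snap('scene','s5');snap('side','e5')
E
python3 - <<'E'
import cv2,numpy as np
a=[cv2.imread(f'pics/{f}5.png') for f in('w','s','e')]
o=np.hstack([a[0][100:360,150:420],a[1][150:410,330:560],a[2][130:390,40:300]]);cv2.imwrite('pics/z7.png',o)
E
```

```text
False
{'clock': np.float64(11.6167), 'position': array([0.5958, 0.3138, 0.0346]), 'contact_force': array([ 0.7646, -0.0533,  0.5676]), 'finger_gap': np.float64(1.0008)}
{'clock': np.float64(12.4833), 'position': array([0.5956, 0.3137, 0.0342]), 'contact_force': array([0.0528, 0.1915, 1.2515]), 'finger_gap': np.float64(0.1323)}
{'clock': np.float64(13.9917), 'position': array([0.5954, 0.3136, 0.1496]), 'contact_force': array([-0.2679, -0.5413,  0.0679]), 'finger_gap': np.float64(0.1279)}
```

View pics/z7.png

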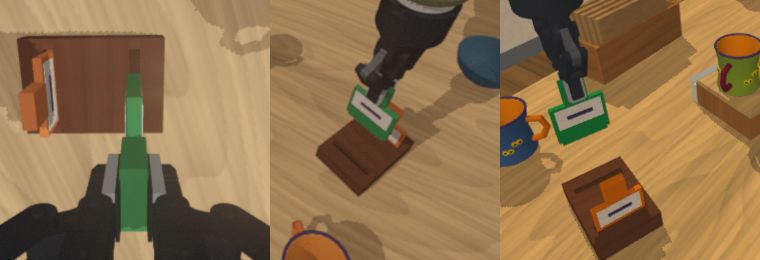

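Green is gripped (gap about 11 mm, against 12) and hangs upright, with orange unmoved. Underside height is reported z − 0.028. Next I'll carry it high over the mugs and check above the pocket.

```bash
python3 - <<'E'
from h import *
p=lambda:print({k:np.round(v,4) for k,v in monitor.sense().items() if k in('position','contact_force','finger_gap','clock')})
env.movel([0.5955,0.3137,0.205],0.15)
env.reach([0.5786,-0.0940,0.205],Q(-13.5)); p()
env.movel([0.5786,-0.0940,0.105],0.12); env.hold(.2);p()
for n in('wrist','scene','side'): snap(n,n[0]+'6')
d=eyes.grab_frame('scene');print(proj(d,[.5786,-.094,.077]),proj(d,[.5786,-.094,.054]))
E
python3 - <<'E'
import cv2,numpy as np
a=[cv2.imread(f'pics/{f}6.png') for f in('w','s')]
o=np.hstack([cv2.resize(a[0][60:320,190:380],None,fx=2,fy=2),cv2.resize(a[1][110:240,170:270],None,fx=4,fy=4)]);cv2.imwrite('pics/z8.png',o)
E
```

```text
{'clock': np.float64(16.1667), 'position': array([ 0.5788, -0.0931,  0.2049]), 'contact_force': array([-0.4778,  0.6071, -0.7873]), 'finger_gap': np.float64(0.1305)}
{'clock': np.float64(17.35), 'position': array([ 0.5789, -0.0941,  0.1056]), 'contact_force': array([-0.6997,  0.5324, -0.2977]), 'finger_gap': np.float64(0.1308)}
[220.45941413 189.06503955] [221.90805415 197.19635573]
```

View pics/z8.png

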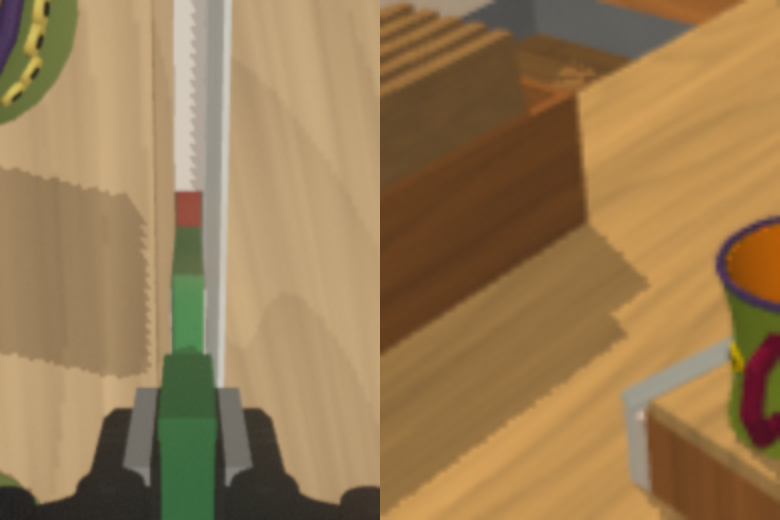

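View pics/s6.png

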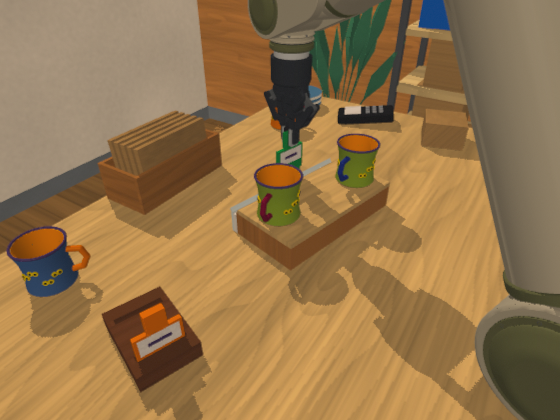

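The wrist view shows the blade centred on the red ledge (crop column 188, ledge 189). I'll check its along-rail position numerically, then insert with force guards.

```bash
python3 - <<'E'
from h import *
snap('scene','sc6')
w=dict(np.load('pics/w6.npz'))
y=np.array([np.sin(np.radians(13.5)),np.cos(np.radians(13.5)),0]);c=np.array([.5786,-.0940,0])
z0=.105-.028
print('blade top +y edge pred',proj(w,c+.035*y+[0,0,z0+.062]),'obs',190+188/2,60+275/2)
print('blade bottom',proj(w,c+.035*y+[0,0,z0+.006]),'obs',190+188/2,60+228/2)
print('tab bottom? pred tab top+y',proj(w,c+.015*y+[0,0,z0+.096]),'obs',190+187/2,60+418/2)
print('strip end pred',proj(w,c+.040*y+[0,0,.044]),'obs',190+188/2,60+192/2)
E
python3 - <<'E'
import cv2
a=cv2.imread('pics/sc6.png')[90:260,160:340];cv2.imwrite('pics/z9.png',cv2.resize(a,None,fx=3.5,fy=3.5))
E
```

```text
blade top +y edge pred [284.42843886 196.11954357] obs 284.0 197.5
blade bottom [284.08768299 172.17846299] obs 284.0 174.0
tab bottom? pred tab top+y [284.75108959 267.83582736] obs 283.5 269.0
strip end pred [283.93600281 155.03186458] obs 284.0 156.0
```

View pics/z9.png

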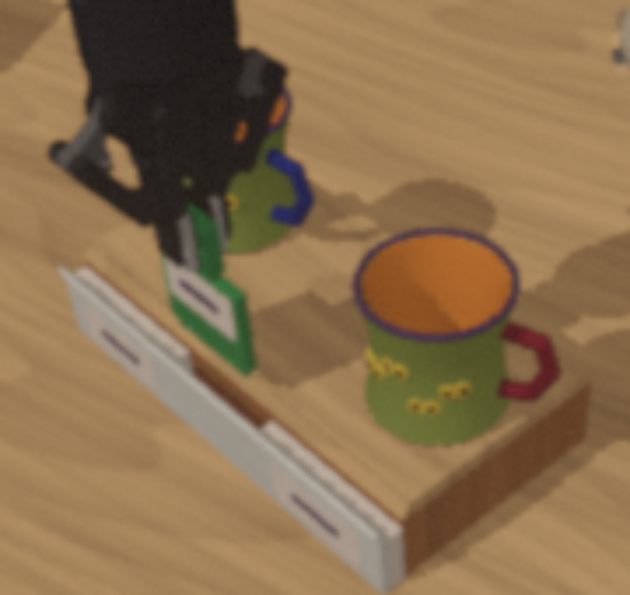

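Every predicted point is within 2 px, about 1 mm. Inserting now: contact with the ledge is expected at a reported 0.056 and the stop at 0.048.

```bash
python3 - <<'E'
from h import *
p=lambda:print({k:np.round(v,4) for k,v in monitor.sense().items() if k in('position','contact_force','finger_gap','clock','ft_torque')})
g=env.movel([0.5786,-0.0940,0.0585],0.04,guard=12);print(g);env.hold(.25);p()
if not g:
  for z in(.054,.050,.0475):
    g=env.movel([0.5786,-0.0940,z],0.02,guard=30);env.hold(.1);print(z,g);p()
    if g:break
for n,f in(('wrist','w7'),('scene','sc7')): snap(n,f)
E
python3 - <<'E'
import cv2,numpy as np
a=cv2.imread('pics/sc7.png')[90:240,160:340];b=cv2.imread('pics/w7.png')[100:370,200:370]
cv2.imwrite('pics/z10.png',np.hstack([cv2.resize(a,(480,400)),cv2.resize(b,(252,400))]))
E
```

```text
False
{'clock': np.float64(19.1583), 'position': array([ 0.5787, -0.094 ,  0.0586]), 'contact_force': array([ 0.1772, -0.1849, -0.1017]), 'ft_torque': array([ 0.023 ,  0.0779, -0.0496]), 'finger_gap': np.float64(0.1297)}
0.054 False
{'clock': np.float64(19.6333), 'position': array([ 0.5789, -0.0941,  0.0544]), 'contact_force': array([ 0.0065, -0.6318,  3.973 ]), 'ft_torque': array([ 0.0039, -0.1065,  0.0189]), 'finger_gap': np.float64(0.1326)}
0.05 False
{'clock': np.float64(20.0833), 'position': array([ 0.5789, -0.0941,  0.0505]), 'contact_force': array([-0.4235,  0.6583,  7.0619]), 'ft_torque': array([ 0.0515,  0.0812, -0.0158]), 'finger_gap': np.float64(0.1291)}
0.0475 False
{'clock': np.float64(20.4583), 'position': array([ 0.5791, -0.0941,  0.0483]), 'contact_force': array([-0.1232,  0.9055,  9.4115]), 'ft_torque': array([0.059 , 0.1743, 0.0047]), 'finger_gap': np.float64(0.1326)}
```

View pics/z10.png

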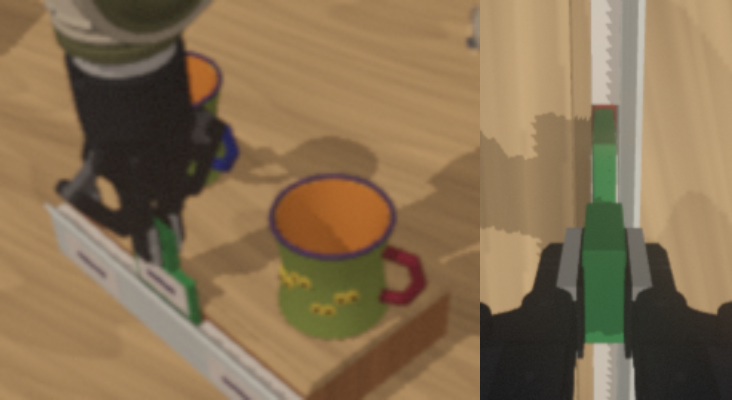

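The holder sits in the pocket and the force follows the spring (4, 7, then 9.4 N). I'll push on until the force rises clearly above the spring's 10 N, which marks the hard stop.

```bash
python3 - <<'E'
from h import *
def st(): s=monitor.sense();return np.round(s['position'],4),np.round(s['contact_force'],1),round(float(s['finger_gap']),3),round(float(s['clock']),2)
z=.0475
while z>.042:
    z-=.001; g=env.movel([0.5786,-0.0940,z],0.01,guard=25);env.hold(.25);print(round(z,4),g,*st())
    if g or monitor.sense()['contact_force'][2]>20: break
env.hold(.5);print(*st())
for n,f in(('wrist','w8'),('side','e8'),('scene','sc8')): snap(n,f)
w=dict(np.load('pics/w8.npz'))
y=np.array([np.sin(np.radians(13.5)),np.cos(np.radians(13.5)),0]);c=np.array([.5786,-.0940,0])
for k in(.018,.020,.028):print(k,'blade top',proj(w,c+.035*y+[0,0,k+.062]),'tab top',proj(w,c+.015*y+[0,0,k+.096]),proj(w,c-.015*y+[0,0,k+.096]))
cv2.imwrite('pics/z11.png',np.hstack([cv2.resize(w['frame'][100:370,220:350],None,fx=2.1,fy=2.1,interpolation=0)[:,:,::-1],cv2.resize(cv2.imread('pics/e8.png')[90:217,220:400],None,fx=2.8,fy=2.8)[:355].repeat(1,0) if 0 else cv2.resize(cv2.imread('pics/e8.png')[90:260,220:400],(500,567))]))
E
```

```text
0.0465 False [ 0.5792 -0.0942  0.0481] [-1.9  1.7 13.9] 0.129 21.06
0.0455 False [ 0.5794 -0.0942  0.048 ] [-4.9  1.1 21.7] 0.128 21.56
[ 0.5794 -0.0942  0.048 ] [-4.1  1.5 21.9] 0.129 22.06
0.018 blade top [283.4160836  195.31738455] tab top [283.65689477 266.16980507] [283.67967528 328.45539816]
0.02 blade top [283.42665928 196.46098339] tab top [283.67317987 268.5929796 ] [283.6951845  331.57517649]
0.028 blade top [283.47169347 201.33074202] tab top [283.7434355  279.04680909] [283.76174782 344.96481152]
```

View pics/z11.png

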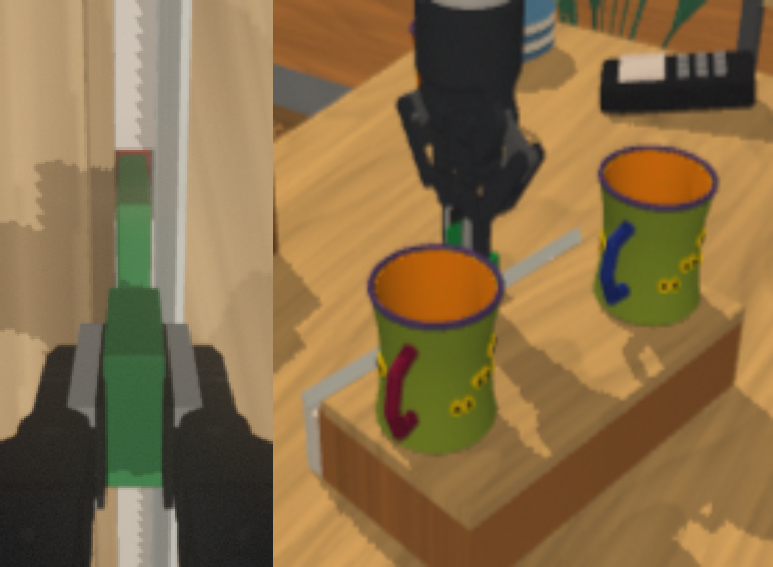

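The push stalls at a reported z of 0.0480, exactly the predicted home height, with the force up from 9 N to 22 N. In the wrist view the blade edge is at row 198, and the tab edges at 269 and 332. That matches home (196.5, 268.6, 331.6), not the free ledge (201, 279, 345). The mugs are where they were, so I'll hand in while still pressing.

```bash
python3 - <<'E'
from h import *
s=monitor.sense();print(s['clock'],s['contact_force'],s['finger_gap'])
print(job.hand_in())
E
```

```text
22.2083 [-5.0278981   0.15375605 21.96345893] 0.13071130719804908
the job is handed in; nothing more can be done
None
```

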